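# Stand the toppled lip gloss stand and mirror back up

### The arm

A 6-joint arm with a two-finger parallel gripper is mounted at the origin on the work surface. World frame = base frame: x ahead of the robot, y to its left, z up, the work surface at z = 0. Lengths are in m, angles in rad, forces in N, time in s.
With the tool pointing down it reaches from about 0.2 to 0.875 m from the base axis. Payload 3.4 kg.
Tool frame: the origin (TCP) lies at the very end of the fingers, on their centre line; the grasp point (between the pads) lies 19 mm behind it; y points along the fingers, z is the direction in which the jaws open and shut, and the axes are right-handed (so a half turn about y gives the same grasp; the last joint's range is limited). The gripper opens to 94 mm and grips with 3 to 60 N. Pads are 16 mm wide; open, the fingers measure 119 mm over their backs; the gripper's body (75 mm by 177 mm) begins 78 mm behind the grasp point.
Start: joints at [-1.282, 0.276, 1.505, -0, 1.361, -0.121], TCP at [0.229, -0.527, 0.205] pointing down, gripper open.
Joint ranges: [-2.89, 2.89], [-0.75, 2.08], [0.22, 2.7], [-1.18, 4.32], [0.11, 2.71], [-2.7, 2.7]. Speed limits (rad/s): [2.57, 2.57, 3.14, 3.14, 3.14, 3.14].

### API

Orientations are given as a unit quaternion [x, y, z, w].
In Python, from bench import arm gives the robot as it stands.
- The arm moves only by the tool send_rows, never from a script. Its arguments are lists of equal length, an entry for each row: "offset": the shift along the tool's x, y, z in mm, a list of three; "spin": the turn about the tool's y in degrees; "claw": the finger opening in mm, from 0 to 94. In form: {"offset": [[tx, ty, tz], ...], "spin": [spin, ...], "claw": [claw, ...]}. A call has 1 to 20 rows; each row shifts and turns the commanded pose from where the row before left it, along the tool's axes as they then stand; what a row does not reach is not made up. A row lasts 1/8 s, in which the tool goes at most 62.5 mm and 10.7 degrees, less where a joint would pass 70% of its speed; a pose out of reach is approached as far as the arm can. A call with a gripper value outside its range is refused whole. The fingers move at their own pace and stop on an object; "squeeze" is the grip in N (left out, the last holds). Time passes only in rows, so rows that do not move let the fingers close. It gives the time, the measured TCP pose, the force and the opening at its end, in the units of the state.
- arm.observe(): the state, without advancing time (a new reading comes with each control period).
- arm.get_image(name): name is "scene" or "side" or "wrist"; returns a dict with "img" (400x640x3 uint8, red, green, blue), "fx", "fy", "cx", "cy" (pixels), "k1" (the pictures are not rectified: a ray, as slopes to the right and down, at radius r is drawn at 1 + k1 r^2 times it, then the intrinsics apply), "pose" (4x4, takes a point from camera to world coordinates). Camera axes: x right, y down, z forward; pixel columns grow to the right and rows downward; lengths in m; the calibration is good to about 2 mm. A picture is of the moment at which its call begins. There is no depth.
- arm.hand_in(): hands the job in, once; it reports no verdict.
Trained networks look in a picture, given as the dict that the camera call returned (one of the last four; its "shot" number tells which), for a name from the list of things; names that differ only in an ending like _2 or _b are one class to them, and where a whole thing is asked for, a point or a joint stands for the part that bears it (a point fixed in the world has none). Each returns a list of dicts, best first, with "conf" (0 to 1); they miss things now and then, are a little off and sometimes report something else, mostly with a low value. They report only what shows in the picture. A call takes as long as a camera call. They do not tell look-alikes from the thing itself.
- arm.spot_in(picture, name): "bbox" ([left, top, right, bottom] in pixels, round what is visible of it).
- arm.pinpoint(picture, name): "pixel" ([row, column] in pixels: a listed point, or the origin of a listed thing).
The state is a dict: "t": time; "joints": joint angles; "joint_vel": joint speeds; "joint_torque": joint torques, N m; "tcp_pos": TCP position; "eef_rot": TCP orientation; "wrist_force": force on the tool from outside, world axes, zero at the start; "torque": the same for the moment, N m; "gripper_width": opening from 0.0 (shut) to 1.0 (fully open).
Only numpy, scipy, OpenCV 4.12 (cv2) and the standard library are available. Lean on these libraries where they do the work, as an engineer would, in place of code of your own. Each camera call takes 0.05 s, during which the arm holds its last target. There are 200 camera calls.

### The job

A bump has laid the acrylic lip gloss stand and the little round mirror on their backs on the dresser. With the fingertips, push the top of each one's upturned base over so that it tips back upright onto that base. Do not pick either up or shove it more than about 5 cm from its spot, and leave everything else on the dresser where it stands.

Things in the scene. Friction and masses are not known exactly. Their poses are not given: they have to be found in the camera images.
- gloss_stand: Milky acrylic L, 0.17-0.35 kg, fallen on its back. Base plate 110 mm wide, 85 deep (now tall), 16 thick, six grey spots on its inner face; back panel 110 wide, 8 thick, reaches 70 mm from the underside. Origin: middle of the heel (bottom back) edge, on which it tips. As it lies: z up, back panel along -x, base plate up along +z, underside facing +x. Standing: x points down.
- stand_push (a point): Point on the inner face of the lip gloss stand's upturned base plate, 16 mm behind the heel edge along body x, 65 mm above the dresser as it lies, mid-width. A level push here along body +x (about 1 N) tips it about the heel without much sliding; after about 30 degrees it falls onto its base by itself. The free edge of the plate is 20 mm above this point.
- mirror: Round mirror disc (100 mm across, 8 thick, mirror face now up) on a pale wooden base plate, 0.21-0.42 kg, fallen on its back. Base 100 mm wide, 80 deep (now tall), 16 thick; disc reaches 105 mm from the underside. Origin: middle of the heel (bottom back) edge, on which it tips. As it lies: z up, disc along -x, base plate up along +z, underside facing +x. Standing: x points down.
- mirror_push (a point): Point on the inner face of the mirror's upturned base plate, 16 mm behind the heel edge along body x, 62 mm above the dresser as it lies, mid-width. A level push here along body +x (about 1 N) tips it about the heel without much sliding; after about 35 degrees it falls onto its base by itself. The free edge of the plate is 18 mm above this point.
- pencil_cup: Black pencil cup, 72 mm across, 95 mm tall, with three pencils in it reaching 150 mm high; stands between the two fallen things. Origin: centre of its underside. Leave alone.
- jar_lid: Frosted glass jar lid, 72 mm across, 33 mm high with its knob, lying knob up in the middle of the dresser behind the pencil cup. Origin: centre of its underside. Leave alone.
- gloss_tube: Square lip gloss tube, 18 mm wide, 73 mm tall, standing upright nearer the robot than the pencil cup. Origin: centre of its underside. Leave alone.
Mind the look-alikes: they are no part of the job. There is more than one size of the gloss_stand; the job needs the smallest.

How it is judged:
At the end, for the whole second after the job is handed in: The lip gloss stand and the mirror both stand at rest on their base plates (within about 6 degrees of upright, underside on the dresser), each heel edge within 60 mm of where it was at the start (angle between each of gloss_stand, mirror's own x axis and vertical above 3.04 rad and height (world z) of each of gloss_stand, mirror below 0.006 m and distance of each of gloss_stand, mirror from where it was at the start of the episode below 0.06 m and linear speed of each of gloss_stand, mirror below 0.02 m/s and angular speed of each of gloss_stand, mirror below 0.1 rad/s); the robot touches nothing.
It fails at once if the lip gloss stand or the mirror is lifted: its heel edge comes 20 mm off the dresser (height (world z) of any of gloss_stand, mirror above 0.02 m).
It fails at once if the lip gloss stand or the mirror is carried or shoved more than 80 mm (distance of any of gloss_stand, mirror from where it was at the start of the episode above 0.08 m).
It fails at once if the pencil cup, jar lid or gloss tube is shifted by more than 20 mm or knocked over (distance of any of pencil_cup, jar_lid, gloss_tube from where it was at the start of the episode above 0.02 m or angle between any of pencil_cup, jar_lid, gloss_tube's own z axis and vertical above 0.5 rad).
It also fails if it takes over 48 s, if anything falls off the work surface, if the arm or the gripper's body presses on something with over 40 N, if the wrist force passes 120 N, or if a joint passes its speed limit or range.

## Working session

There is one attempt and no reset: what is moved stays moved. The work goes in short steps, Python scripts to look and compute and a tool call to move; the robot and the scene stay as the last step left them, time stands still between calls to the robot, and variables do not carry over. Pictures are saved under pics/ and viewed, about 8 in all and at most 12, crops included, and the job is handed in when it is done.

Besides the shell and the picture viewer there is one more tool, called as a command line: name --pt "numbers of a row" for each row, then --argument value for the rest. send_rows: Moves the arm, as the interface text tells. Its arguments: {"type":"object","properties":{"offset":{"type":"array","items":{"type":"array","items":{"type":"number"}}},"spin":{"type":"array","items":{"type":"number"}},"claw":{"type":"array","items":{"type":"number"}},"squeeze":{"type":"number"}},"required":["offset","spin","claw"]}

```bash
mkdir -p pics; ls; cat > h.py <<'E'
import numpy as np, cv2
from bench import arm
from scipy.spatial.transform import Rotation as R
def ray(p,rc):
    d=np.array([[[rc[1],rc[0]]]],float)
    K=np.array([[p['fx'],0,p['cx']],[0,p['fy'],p['cy']],[0,0,1.]])
    s=cv2.undistortPoints(d,K,np.array([p['k1'],0,0,0.]))[0,0]
    T=np.array(p['pose']); return T[:3,3],T[:3,:3]@np.array([s[0],s[1],1])
def at_z(p,rc,z):
    o,d=ray(p,rc); return o+d*(z-o[2])/d[2]
def proj(p,X):
    T=np.array(p['pose']); K=np.array([[p['fx'],0,p['cx']],[0,p['fy'],p['cy']],[0,0,1.]])
    Ri=T[:3,:3].T; return cv2.projectPoints(np.atleast_2d(X).astype(float),cv2.Rodrigues(Ri)[0],-Ri@T[:3,3],K,np.array([p['k1'],0,0,0.]))[0][:,0]
def save(p,n): cv2.imwrite(f'pics/{n}.png',cv2.cvtColor(p['img'],cv2.COLOR_RGB2BGR))
E
python3 - <<'E'
from h import *
np.set_printoptions(precision=3,suppress=True)
s=arm.observe(); print(s['t'],s['tcp_pos'],s['eef_rot'],R.from_quat(s['eef_rot']).as_matrix())
Z={'gloss_stand':0,'stand_push':.065,'mirror':0,'mirror_push':.062,'pencil_cup':0,'jar_lid':0,'gloss_tube':0}
for c in ['scene','side','wrist']:
    p=arm.get_image(c); save(p,c+'0'); print(c,np.array(p['pose'])[:3,3])
    for n in Z:
        for d in arm.pinpoint(p,n)[:3]: print(n,'pt',np.round(d['pixel']),round(d['conf'],2),at_z(p,d['pixel'],Z[n]))
        if n in('gloss_stand','mirror'):
            for d in arm.spot_in(p,n)[:4]: print(n,'box',np.round(d['bbox']),round(d['conf'],2))
E
```

```text
pics
0.0 [ 0.229 -0.527  0.205] [-0.144  0.693 -0.692  0.144] [[-0.917 -0.001  0.398]
 [-0.398  0.002 -0.917]
 [-0.    -1.    -0.002]]
scene [1.187 0.582 0.701]
gloss_stand pt [271. 358.] 0.96 [0.568 0.22  0.   ]
gloss_stand pt [260. 445.] 0.8 [0.406 0.368 0.   ]
gloss_stand pt [216. 380.] 0.73 [0.352 0.152 0.   ]
gloss_stand box [328. 242. 382. 298.] 0.92
gloss_stand box [362. 174. 425. 238.] 0.81
gloss_stand box [442. 205. 496. 284.] 0.63
gloss_stand box [314. 191. 324. 217.] 0.38
stand_push pt [261. 355.] 0.79 [0.603 0.232 0.065]
stand_push pt [192. 391.] 0.78 [0.315 0.159 0.065]
stand_push pt [234. 460.] 0.66 [0.373 0.378 0.065]
mirror pt [189. 253.] 0.71 [ 0.469 -0.229  0.   ]
mirror box [231. 166. 270. 214.] 0.97
mirror_push pt [180. 252.] 0.92 [ 0.5   -0.192  0.062]
pencil_cup pt [237. 284.] 0.96 [0.582 0.001 0.   ]
jar_lid pt [253. 260.] 0.64 [ 0.667 -0.005  0.   ]
gloss_tube pt [211. 318.] 0.57 [ 0.439 -0.     0.   ]
side [ 0.327 -0.54   0.697]
gloss_stand pt [195. 248.] 0.94 [0.347 0.15  0.   ]
gloss_stand pt [159. 336.] 0.9 [0.581 0.216 0.   ]
gloss_stand pt [134. 258.] 0.72 [0.408 0.371 0.   ]
gloss_stand box [215.  85. 276. 146.] 0.86
gloss_stand box [321. 120. 372. 168.] 0.79
gloss_stand box [209. 151. 288. 194.] 0.73
stand_push pt [101. 246.] 0.89 [0.391 0.433 0.065]
stand_push pt [161. 245.] 0.84 [0.355 0.194 0.065]
stand_push pt [134. 340.] 0.63 [0.591 0.232 0.065]
mirror pt [322. 351.] 0.68 [ 0.478 -0.213  0.   ]
mirror_push pt [296. 362.] 0.58 [ 0.498 -0.201  0.062]
pencil_cup pt [226. 363.] 0.74 [ 0.573 -0.007  0.   ]
jar_lid pt [216. 405.] 0.79 [ 0.673 -0.005  0.   ]
gloss_tube pt [320. 354.] 0.71 [ 0.484 -0.211  0.   ]
gloss_tube pt [232. 303.] 0.66 [ 0.443  0.011 -0.   ]
wrist [ 0.298 -0.496  0.385]
```

View pics/scene0.png

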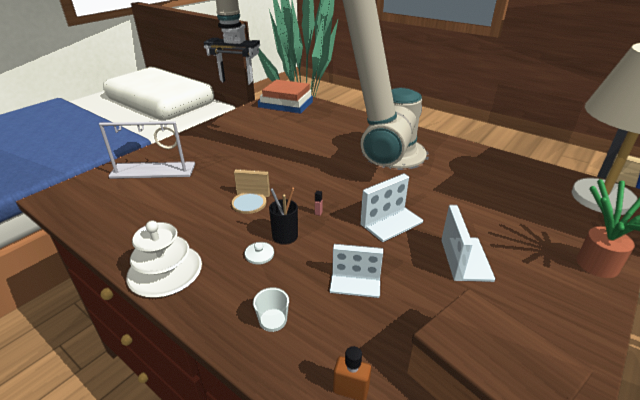

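View pics/side0.png

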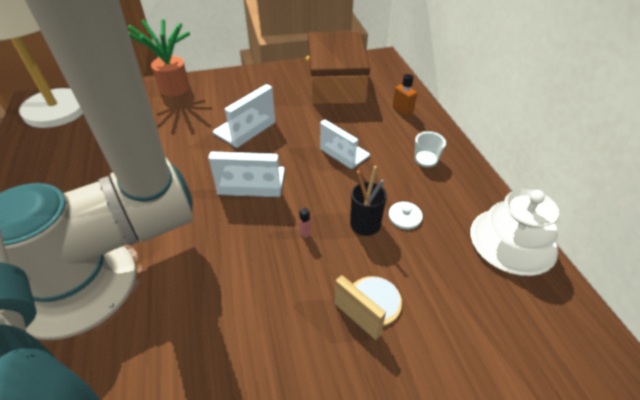

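The scene shows three candidate stands: A at (358,271), B at (393,215) and C at (465,245). The mirror is at (252,190), the cup at (284,220), the lid at (259,252) and the tube at (318,203). A looks smallest in both views, so I'll check that in close crops.

```bash
python3 - <<'E'
import cv2,numpy as np
s=cv2.imread('pics/scene0.png');d=cv2.imread('pics/side0.png')
def c(i,x,y,w=80,h=60,k=5): return cv2.resize(i[y:y+h,x:x+w],None,fx=k,fy=k,interpolation=cv2.INTER_CUBIC)
# A scene, mirror scene / A side, mirror side
o=np.vstack([np.hstack([c(s,318,240),c(s,215,160)]),np.hstack([c(d,305,114),c(d,328,274)])])
cv2.imwrite('pics/crop1.png',o)
o=np.vstack([np.hstack([c(s,355,175,80,65),c(s,435,200,80,90)[:325]]),np.hstack([c(d,205,145,90,55)[:275,:400],c(d,207,84,80,65)[:275]])])
cv2.imwrite('pics/crop2.png',o)
E
```

```text
(no output)
```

View pics/crop1.png

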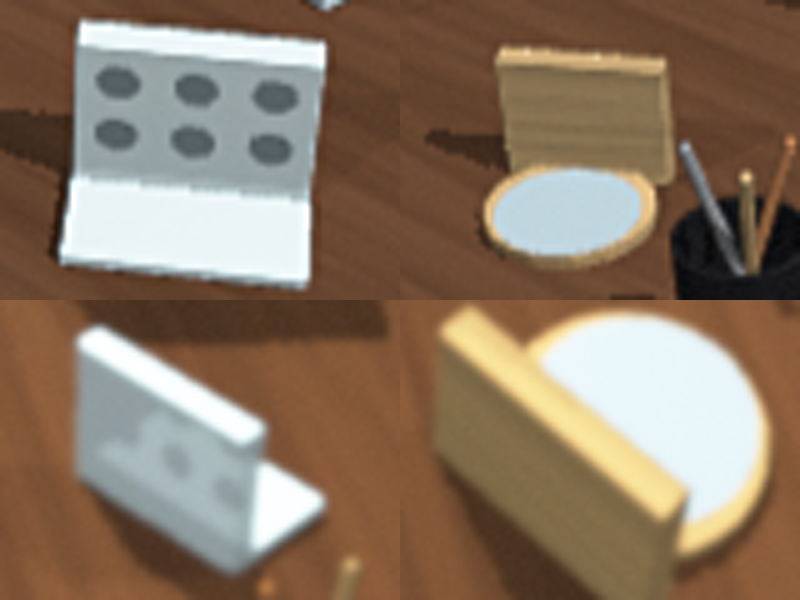

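View pics/crop2.png

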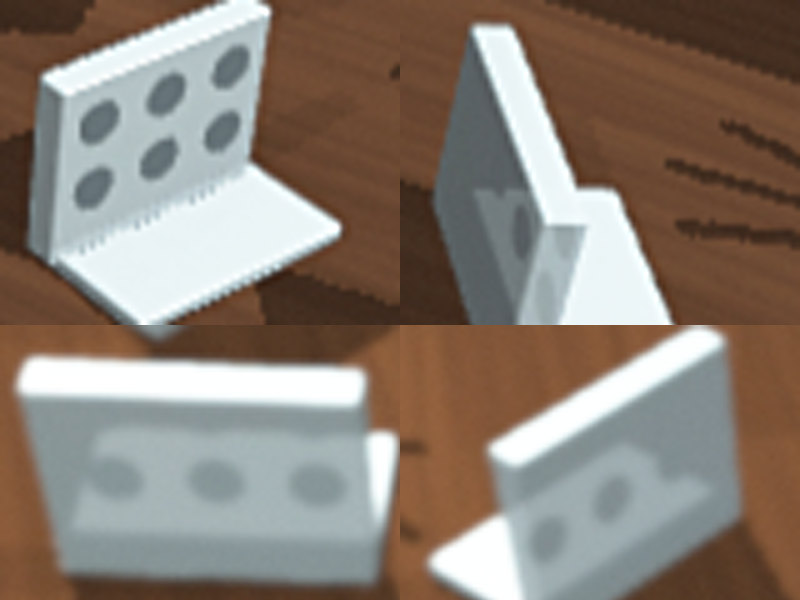

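```bash
python3 - <<'E'
from h import *
np.set_printoptions(precision=4,suppress=True)
P=arm.get_image('scene'),arm.get_image('side')
def tri(a,b):
    o,d=ray(P[0],a[::-1]);q,e=ray(P[1],b[::-1])
    t=np.linalg.lstsq(np.c_[d,-e],q-o,rcond=None)[0]
    u,v=o+d*t[0],q+e*t[1]; return (u+v)/2,np.linalg.norm(u-v)
for n,prs in {'A':[((334,244),(354,142.6)),((383,248.6),(320.6,123)),((334.4,249),(358,139))],
 'M':[((235,169.4),(381,318)),((268,171.6),(335.4,281)),((235.4,173),(385.6,313)),((268,175.2),(341,275))],
 'B':[((363.4,190),(277.4,161)),((404,174.6),(208.6,159)),((363.4,190),(208.6,159)),((404,174.6),(277.4,161))],
 'C':[((453.8,205),(228,110)),((468,245),(272,86))]}.items():
    X=[tri(*p) for p in prs]
    for x in X: print(n,x[0],x[1])
    print(n,'width',np.linalg.norm(X[0][0]-X[1][0]))
# single-view at assumed heights
for n,z,s,d in [('A',.085,[(334,244),(383,248.6),(334.4,249),(382.4,253.2)],[(354,142.6),(320.6,123),(358,139),(324.6,119.4)]),
 ('M',.08,[(235,169.4),(268,171.6),(235.4,173),(268,175.2)],[(381,318),(335.4,281),(385.6,313),(341,275)])]:
    for p,c in zip(P,(s,d)):
        W=np.array([at_z(p,q[::-1],z) for q in c])[:,:2]; m=W[:2].mean(0);w=W[0]-W[1]
        print(n,W.tolist(),'mid outer',m,'w',np.linalg.norm(w),np.linalg.norm(W[2]-W[3]),'normal ang',np.degrees(np.arctan2(w[0],-w[1])))
E
```

```text
A [0.6057 0.1736 0.0831] 0.0039568845496887215
A [0.5511 0.2683 0.082 ] 0.00417653219604753
A [0.619 0.184 0.083] 0.004337166397021768
A width 0.10935785418836393
M [ 0.5082 -0.2552  0.078 ] 0.0028237963213115515
M [ 0.4577 -0.1698  0.0774] 0.00250973516572874
M [ 0.5185 -0.2458  0.0737] 0.00645842212827951
M [ 0.4706 -0.1589  0.0752] 0.004057924316474293
M width 0.09921981516363301
B [0.4163 0.1275 0.1097] 0.006324125704445963
B [0.2785 0.1722 0.1067] 0.0019424499565054564
B [0.3188 0.119  0.0989] 0.1090868179541921
B [0.3862 0.1739 0.1247] 0.11253125428447258
B width 0.14496636499417015
C [0.3387 0.3377 0.1106] 0.003851199004283538
C [0.4608 0.4199 0.1099] 0.006390562625035666
C width 0.14714269708150807
A [[0.6054302928688208, 0.17553817801395488], [0.5516784447926959, 0.27043920906569086], [0.6185086082146578, 0.18611370419258427], [0.5655493856229414, 0.2771009115126711]] mid outer [0.5786 0.223 ] w 0.10906634158291625 0.10527749594964453 normal ang 29.527171925508643
A [[0.6060271260895342, 0.16944880511224913], [0.551123101129134, 0.2620312812992449], [0.6193294352410805, 0.1796732762251948], [0.5645680110030281, 0.2737380256383637]] mid outer [0.5786 0.2157] w 0.10763812918184658 0.10884388208228431 normal ang 30.669138861971362
M [[0.5092475633510045, -0.25170438373902504], [0.45956660796842286, -0.16613027333344266], [0.5225734210286309, -0.2357285411149589], [0.47412978112928006, -0.15238140468999528]] mid outer [ 0.4844 -0.2089] w 0.09895011722798953 0.0964029636315164 normal ang 30.13776128330945
M [[0.5087543836911582, -0.25698040217981316], [0.4580902142886853, -0.17224759313054877], [0.5190941466976098, -0.2507887239735188], [0.47093685561569165, -0.16329245355649913]] mid outer [ 0.4834 -0.2146] w 0.0987243991656651 0.0998735301330479 normal ang 30.876410008021114
```

A is the right stand: it triangulates at 109 mm wide and about 83 mm high, while B and C are about 145 mm wide. Both targets tip towards about 210° in world yaw. I'll do the mirror first, after checking where the ring stand is relative to the path.

```bash
python3 - <<'E'
from h import *
p=arm.get_image('scene')
for c in [(110,176),(193,175)]: print(at_z(p,c[::-1],0))
E
```

```text
[ 0.69784905 -0.65181708  0.        ]
[ 0.5293722  -0.44155649  0.        ]
```

send_rows --pt "0 0 0" --pt "0 0 0" --spin '[-6.8,0]' --claw '[40,40]'

```text
t: 1.9
tcp_pos: [0.2291, -0.5274, 0.2054]
eef_rot: [-0.184, 0.683, -0.683, 0.184]
wrist_force: [1.1, 0.9, -0.7]
gripper_width: 0.823
```

send_rows --pt "-42 0 -14" --pt "-42 0 -14" --pt "-42 0 -14" --pt "-42 0 -14" --pt "-42 0 -14" --pt "-42 0 -14" --pt "-42 0 -14" --pt "-42 0 -14" --pt "-42 0 -15" --pt "-39 0 -16" --pt "0 0 0" --pt "0 0 0" --spin '[0,0,0,0,0,0,0,0,0,0,0,0]' --claw '[40,40,40,40,40,40,40,40,40,40,40,40]'

```text
t: 3.4
tcp_pos: [0.5167, -0.194, 0.2054]
eef_rot: [0.185, -0.682, 0.683, -0.184]
wrist_force: [0.5, -0.3, -1.2]
gripper_width: 0.431
```

```bash
python3 - <<'E'
from h import *
p=arm.get_image('scene');q=arm.get_image('wrist');save(q,'wrist1')
s=arm.observe();print(s['t'],s['tcp_pos'],s['eef_rot'])
Z={'mirror':0,'mirror_push':.062}
for c in (p,q):
    for n in Z:
        for d in arm.pinpoint(c,n)[:1]: print(n,d['pixel'],d['conf'],at_z(c,d['pixel'],Z[n]))
o=np.hstack([p['img'][100:400,140:440],q['img'][50:350,150:450]]); save({'img':o},'both1')
E
```

```text
3.5 [ 0.51646065 -0.19459133  0.20546213] [ 0.184248   -0.68259139  0.68286826 -0.18388206]
mirror [188.8, 253.1] 0.79 [ 0.46845601 -0.22844286  0.        ]
mirror_push [176.5, 251.3] 0.79 [ 0.48856504 -0.20763392  0.062     ]
mirror [205.4, 315.4] 0.64 [ 0.48128371 -0.21343839  0.        ]
mirror_push [207.9, 312.5] 0.67 [ 0.49336906 -0.20273151  0.062     ]
```

View pics/both1.png

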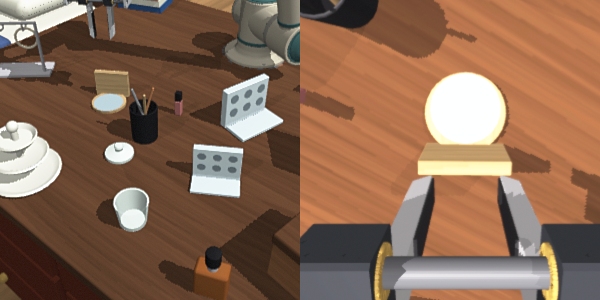

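The wrist view shows the fingers straddling evenly just behind the plate's inner face, on the disc side, with about 13 mm clearance. Next I descend and start pushing.

send_rows --pt "0 25 0" --pt "0 30 0" --pt "0 30 0" --pt "0 25 0" --pt "0 20 0" --pt "0 13 0" --pt "0 0 0" --spin '[0,0,0,0,0,0,0]' --claw '[40,40,40,40,40,40,40]'

```text
t: 4.58
tcp_pos: [0.5165, -0.1937, 0.0618]
eef_rot: [-0.185, 0.683, -0.682, 0.184]
wrist_force: [-0.7, -0.1, 0.5]
gripper_width: 0.424
```

send_rows --pt "4 0 0" --pt "4 0 0" --pt "4 0 0" --pt "4 0 0" --pt "4 0 0" --pt "4 0 0" --pt "0 0 0" --spin '[0,0,0,0,0,0,0]' --claw '[40,40,40,40,40,40,40]'

```text
t: 5.45
tcp_pos: [0.4962, -0.206, 0.0625]
eef_rot: [0.185, -0.682, 0.683, -0.185]
wrist_force: [0.2, 1.0, -0.2]
gripper_width: 0.424
```

```bash
python3 - <<'E'
from h import *
p=arm.get_image('scene');q=arm.get_image('side')
s=arm.observe();print(s['t'],s['tcp_pos'],s['wrist_force'])
k=lambda i:cv2.resize(i,None,fx=3,fy=3)
save({'img':np.hstack([k(p['img'][90:230,190:320]),k(q['img'][220:360,300:430])])},'both2')
E
```

```text
5.55 [ 0.49641595 -0.20583698  0.06245458] [0.73650193 0.62015991 1.078311  ]
```

View pics/both2.png

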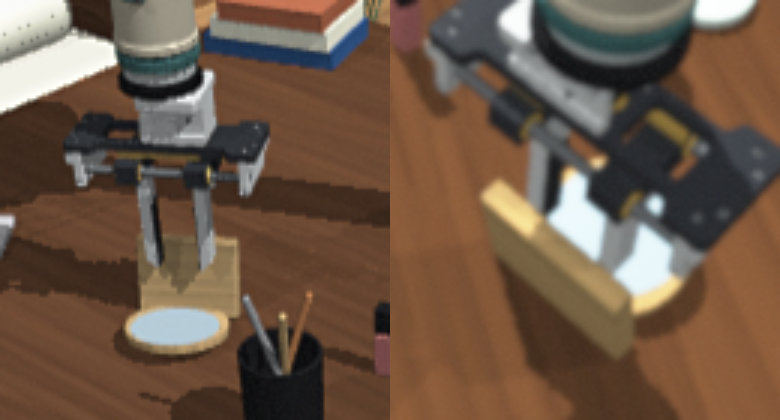

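The tilt has begun, with the fingertips on the inner face and the heel in place. I'll keep pushing past the balance point.

send_rows --pt "4 0 0" --pt "4 0 0" --pt "4 0 0" --pt "4 0 0" --pt "4 0 0" --pt "4 0 0" --pt "4 0 0" --pt "4 0 0" --pt "4 0 0" --pt "5 0 0" --pt "5 0 0" --pt "0 0 0" --pt "0 0 0" --pt "0 0 0" --spin '[0,0,0,0,0,0,0,0,0,0,0,0,0,0]' --claw '[40,40,40,40,40,40,40,40,40,40,40,40,40,40]'

```text
t: 7.3
tcp_pos: [0.4568, -0.229, 0.0625]
eef_rot: [0.185, -0.683, 0.683, -0.185]
wrist_force: [-0.5, -0.0, 0.8]
gripper_width: 0.427
```

```bash
python3 - <<'E'
from h import *
p=arm.get_image('scene');q=arm.get_image('side')
s=arm.observe();print(s['t'],s['tcp_pos'],s['wrist_force'])
k=lambda i:cv2.resize(i,None,fx=3,fy=3)
save({'img':np.hstack([k(p['img'][90:230,190:320]),k(q['img'][220:360,300:430])])},'both3')
E
```

```text
7.4 [ 0.45677847 -0.22891735  0.06247566] [ 0.56275014  0.64402919 -0.6054501 ]
```

View pics/both3.png

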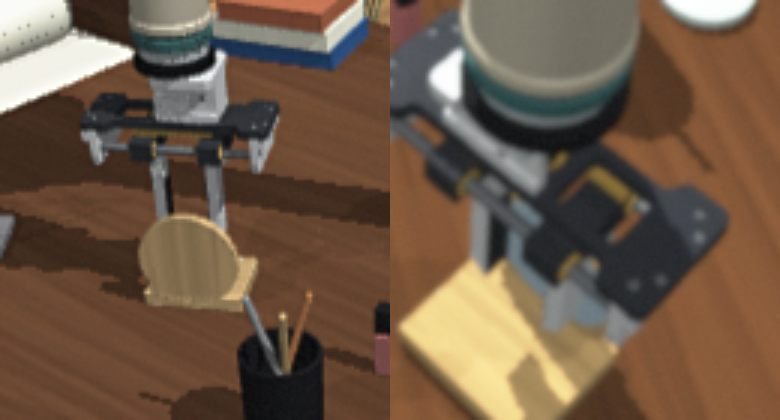

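The mirror now stands upright with the fingers clear of it. I'll lift and move over stand A.

send_rows --pt "0 -20 0" --pt "0 -30 0" --pt "0 -30 0" --pt "0 -30 0" --pt "0 -33 0" --pt "0 0 0" --spin '[0,0,0,0,0,0]' --claw '[40,40,40,40,40,40]'

```text
t: 8.15
tcp_pos: [0.4582, -0.2299, 0.2079]
eef_rot: [0.183, -0.681, 0.684, -0.186]
wrist_force: [0.7, 0.2, -0.2]
gripper_width: 0.425
```

send_rows --pt "-31 0 -27" --pt "-31 0 -27" --pt "-31 0 -27" --pt "-31 0 -27" --pt "-31 0 -27" --pt "-31 0 -27" --pt "-31 0 -27" --pt "-31 0 -27" --pt "-31 0 -27" --pt "-31 0 -27" --pt "-31 0 -28" --pt "-28 0 -28" --pt "0 0 0" --pt "0 0 0" --spin '[0,0,0,0,0,0,0,0,0,0,0,0,0,0]' --claw '[40,40,40,40,40,40,40,40,40,40,40,40,40,40]'

```text
t: 9.9
tcp_pos: [0.6101, 0.238, 0.2039]
eef_rot: [0.186, -0.682, 0.683, -0.184]
wrist_force: [0.6, -1.1, 0.1]
gripper_width: 0.425
```

```bash
python3 - <<'E'
from h import *
p=arm.get_image('scene');q=arm.get_image('wrist');r=arm.get_image('side')
s=arm.observe();print(s['t'],s['tcp_pos'],s['eef_rot'])
for c in (p,q,r):
    for n,z in {'gloss_stand':0,'stand_push':.065,'mirror':0}.items():
        for d in arm.pinpoint(c,n)[:2]: print(n,d['pixel'],round(d['conf'],2),at_z(c,d['pixel'],z))
k=lambda i:cv2.resize(i,(390,300))
save({'img':np.vstack([np.hstack([k(q['img']),k(p['img'][60:310,180:505])]),np.hstack([k(r['img'][100:225,280:442]),k(r['img'][230:355,290:452])])])},'both4')
E
```

```text
10.05 [0.61058498 0.23740478 0.20515011] [ 0.18457954 -0.68250388  0.68283828 -0.18398569]
gloss_stand [215.8, 382.7] 0.72 [0.34555615 0.15670238 0.        ]
gloss_stand [257.1, 447.6] 0.72 [0.39443098 0.36847064 0.        ]
stand_push [232.7, 459.2] 0.88 [0.37046026 0.37505423 0.065     ]
stand_push [191.0, 387.6] 0.59 [0.31732387 0.14900531 0.065     ]
mirror [187.2, 253.1] 0.83 [ 0.46205035 -0.2348514   0.        ]
gloss_stand [253.0, 158.4] 0.89 [0.4075372  0.37034497 0.        ]
gloss_stand [351.8, 280.6] 0.72 [0.34822459 0.14745452 0.        ]
stand_push [205.8, 313.2] 0.96 [0.59043984 0.23023585 0.065     ]
stand_push [294.6, 95.5] 0.56 [0.36573358 0.39781374 0.065     ]
mirror [385.6, 522.9] 0.65 [ 4.83998850e-01 -2.09825859e-01  5.55111512e-17]
mirror [205.2, 314.2] 0.28 [0.57440679 0.21999043 0.        ]
gloss_stand [195.4, 248.6] 0.75 [0.34779156 0.14757394 0.        ]
gloss_stand [132.9, 257.6] 0.71 [0.40624854 0.37368132 0.        ]
stand_push [160.8, 245.5] 0.92 [0.35548601 0.19375747 0.065     ]
stand_push [133.2, 339.6] 0.88 [0.59251897 0.23628074 0.065     ]
mirror [320.6, 350.6] 0.77 [ 0.47768042 -0.21056608  0.        ]
```

View pics/both4.png

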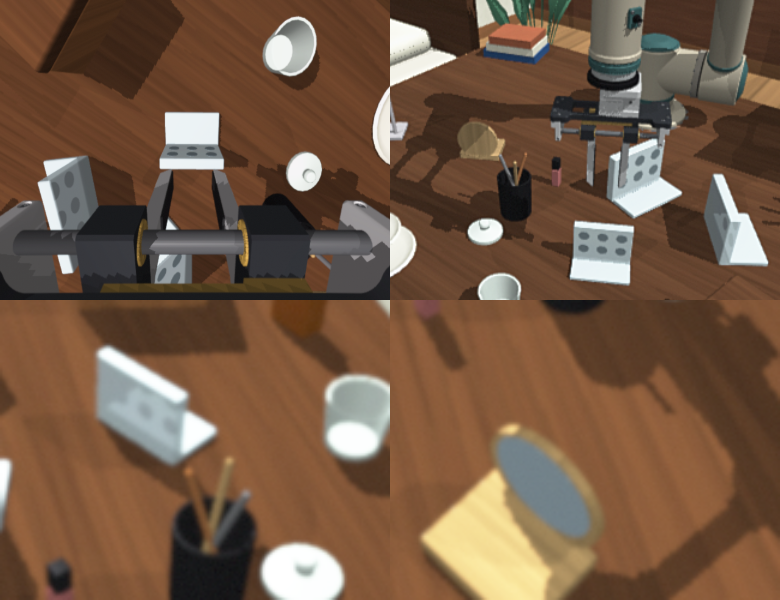

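The mirror is upright with its heel within a few mm of its start. The wrist view is centred on stand A, with the fingers behind its spotted face. Same push here.

send_rows --pt "-2 25 0" --pt "0 30 0" --pt "0 30 0" --pt "0 25 0" --pt "0 18 0" --pt "0 12 0" --pt "0 0 0" --spin '[0,0,0,0,0,0,0]' --claw '[40,40,40,40,40,40,40]'

```text
t: 11.38
tcp_pos: [0.6122, 0.2395, 0.0647]
eef_rot: [0.185, -0.683, 0.683, -0.184]
wrist_force: [-0.9, -0.6, 0.6]
gripper_width: 0.422
```

send_rows --pt "4 0 0" --pt "4 0 0" --pt "4 0 0" --pt "4 0 0" --pt "4 0 0" --pt "4 0 0" --pt "4 0 0" --pt "4 0 0" --pt "4 0 0" --pt "4 0 0" --pt "4 0 0" --pt "4 0 0" --pt "4 0 0" --pt "4 0 0" --pt "4 0 0" --pt "5 0 0" --pt "5 0 0" --pt "0 0 0" --pt "0 0 0" --pt "0 0 0" --spin '[0,0,0,0,0,0,0,0,0,0,0,0,0,0,0,0,0,0,0,0]' --claw '[40,40,40,40,40,40,40,40,40,40,40,40,40,40,40,40,40,40,40,40]'

```text
t: 13.88
tcp_pos: [0.5525, 0.2044, 0.0654]
eef_rot: [0.185, -0.683, 0.683, -0.185]
wrist_force: [-0.3, 0.2, -0.1]
gripper_width: 0.425
```

```bash
python3 - <<'E'
from h import *
p=arm.get_image('scene');q=arm.get_image('side')
s=arm.observe();print(s['t'],s['tcp_pos'],s['wrist_force'])
k=lambda i:cv2.resize(i,None,fx=3,fy=3)
save({'img':np.hstack([k(p['img'][170:310,300:430]),k(q['img'][70:210,270:400])])},'both5')
E
```

```text
13.975 [0.55238155 0.204393   0.06541794] [ 0.59537961  0.88597781 -0.1820082 ]
```

View pics/both5.png

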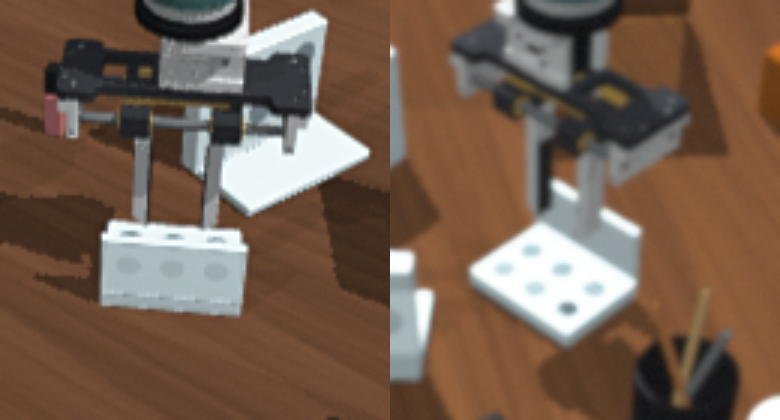

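The stand is upright too, with its spots facing up. I'll lift clear and run the final check.

send_rows --pt "0 -20 0" --pt "0 -30 0" --pt "0 -30 0" --pt "0 -30 0" --pt "0 -40 0" --pt "0 -40 0" --pt "0 0 0" --pt "0 0 0" --spin '[0,0,0,0,0,0,0,0]' --claw '[40,40,40,40,40,40,40,40]'

```text
t: 14.98
tcp_pos: [0.5517, 0.2042, 0.2546]
eef_rot: [0.185, -0.683, 0.683, -0.184]
wrist_force: [0.1, 0.0, -0.8]
gripper_width: 0.428
```

```bash
python3 - <<'E'
from h import *
p=arm.get_image('scene');q=arm.get_image('side')
for c in (p,q):
    for n in ('gloss_stand','mirror','pencil_cup','jar_lid','gloss_tube'):
        for d in arm.pinpoint(c,n)[:3]: print(n,round(d['conf'],2),at_z(c,d['pixel'],0)[:2].round(3))
save({'img':np.hstack([p['img'][130:320,200:520],q['img'][80:270,200:460]])},'both6')
E
```

```text
gloss_stand 0.78 [0.571 0.213]
gloss_stand 0.59 [0.405 0.372]
gloss_stand 0.56 [0.356 0.152]
pencil_cup 0.74 [0.579 0.001]
jar_lid 0.89 [ 0.66  -0.002]
jar_lid 0.37 [0.581 0.22 ]
gloss_tube 0.49 [0.451 0.003]
gloss_stand 0.95 [0.347 0.152]
gloss_stand 0.78 [0.404 0.378]
gloss_stand 0.68 [0.574 0.222]
mirror 0.93 [ 0.481 -0.217]
pencil_cup 0.85 [ 0.572 -0.005]
jar_lid 0.86 [ 0.673 -0.009]
```

View pics/both6.png

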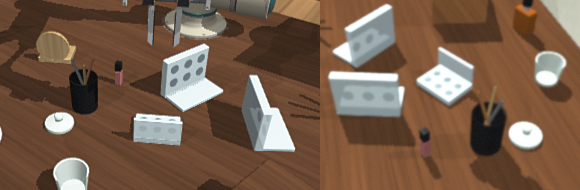

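Both pieces stand on their bases, and everything else is where it was.

```bash
python3 -c "
from bench import arm
print(arm.hand_in())"
```

```text
the job is handed in; nothing more can be done
None
```

I tipped the small lip gloss stand and the mirror back upright with level fingertip pushes, then lifted the gripper clear and handed the job in. The arm's clock read about 15 s, against the 48 s limit. No verdict was reported.

- **Choice of stand:** the one I tipped measured 109 mm wide. The two look-alikes came out at about 145 mm and I left them alone.
- **Final pictures:** both pieces stand on their base plates. Their heel edges are within about 1 cm of where they started, which is about the accuracy of the measurement.
- **Other items:** the pencil cup and jar lid measured within about 1 cm of their start positions, and the gloss tube within about 12 mm. That is no more than the scatter of the measurement, and all three look undisturbed.
- **Weak spots in the checks:** in the last look, the network missed the mirror in the scene view and the gloss tube in the side view. Both show in the pictures. I judged uprightness by eye and did not measure the angle.

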